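# Test the radio station's emergency cut-off and re-arm it

### The arm

A 6-joint arm with a two-finger parallel gripper is mounted at the origin on the work surface. World frame = base frame: x ahead of the robot, y to its left, z up, the work surface at z = 0. Lengths are in m, angles in degrees, forces in N, time in s.
With the tool pointing down it reaches from about 0.275 to 0.85 m from the base axis. Payload 19 kg.
Tool frame: the origin (TCP) lies on the front face of the gripper's body, between the roots of the fingers; the fingertips stand 73 mm ahead of it and the grasp point (between the pads) lies 54 mm ahead of it (arm.finger_overhang is the distance from the TCP to the fingertips, in m); x points along the fingers, z is the direction in which the jaws open and shut, and the axes are right-handed (so a half turn about x gives the same grasp; the last joint's range is limited). The gripper opens to 85 mm and grips with 20 to 120 N. Pads are 22 mm wide; open, the fingers measure 114 mm over their backs; the gripper's body (76 mm by 85 mm) begins 54 mm behind the grasp point. The pads swing forward as they close: fully open they stand 13 mm farther back than shut.
Start: joints at [56.494, 8.623, 82.357, -0, 89.026, -7.678], TCP at [0.251, 0.518, 0.304] pointing down, gripper open.
Joint ranges: [-160.23, 160.23], [-39.13, 120.54], [6.94, 153.29], [-79.49, 259.48], [9.18, 160.14], [-161.06, 161.06]. Speed limits (degrees/s): [108.29, 108.29, 127.2, 172.46, 172.46, 172.46].

### API

Orientations are given as a 3x3 rotation matrix whose columns are the frame's x, y, z axes.
In Python, from workcell import arm gives the robot as it stands.
- The arm moves only by the tool drive_tool, never from a script. Its arguments are lists of equal length, an entry for each row: "rotation": the turn, a rotation vector about the world's x, y, z in degrees, a list of three; "xyz": the shift along the world's x, y, z in m, a list of three; "claw": the closure, from 0 (fully open) to 1 (shut). A call has 1 to 12 rows; each row shifts and turns the pose as measured when the row begins; what a row does not reach is not made up. A row lasts 1/8 s, in which the tool goes at most 62.5 mm and 10.7 degrees, less where a joint would pass 70% of its speed; a pose out of reach is approached as far as the arm can. A call with a gripper value outside its range is refused whole. The fingers move at their own pace and stop on an object; "squeeze" is the grip in N (left out, the last holds). Time passes only in rows, so rows that do not move let the fingers close. It gives the time, the measured TCP pose, the force and the opening at its end, in the units of the state.
- arm.read_state(): the state, without advancing time (a new reading comes with each control period).
- arm.snapshot(name): name is "scene" or "top" or "wrist"; returns the picture (400x640x3 uint8, red, green, blue); there is no depth.
- arm.get_calibration(name): a dict with "camera_matrix" (3x3 intrinsics, pixels), "world_from_camera" (4x4, takes a point from camera to world coordinates); the wrist camera has in their place "T_tool_cam" (4x4, takes a point from camera to tool coordinates, whose origin is the TCP and whose axes are the tool frame's). Camera axes: x right, y up, looking along -z (the intrinsics and any distortion apply to the point x, -y, -z); pixel columns grow to the right and rows downward; lengths in m; the calibration is good to about 2 mm. A picture is of the moment at which its call begins: read the wrist's pose just before it. get_calibration takes no time and is no camera call.
- arm.sign_off(): hands the job in, once; it reports no verdict.
The state is a dict: "time": time; "q": joint angles; "qvel": joint speeds; "joint_torque": joint torques, N m; "tcp_pos": TCP position; "eef_rot": TCP orientation; "contact_force": force on the tool from outside, world axes, zero at the start; "torque": the same for the moment, N m; "finger_gap": finger opening in m.
Only numpy, scipy, OpenCV 4.12 (cv2) and the standard library are available. Lean on these libraries where they do the work, as an engineer would, in place of code of your own. Each camera call takes 0.05 s, during which the arm holds its last target. There are 200 camera calls.

### The job

Test the transmitter's emergency cut-off: with your fingertips press the mushroom head straight down at its centre until it latches, and let go so that it stays down by itself; then push the head's side tab sideways, clockwise as seen from above, until the head pops back up, and let it spring back. After that press the round push button on the other box all the way down and let go. Use pushes only: do not grip the mushroom head or pull it up, and leave everything else on the desk where it is.

Things in the scene. Friction and masses are not known exactly. Their poses are not given: they have to be found in the camera images.
- stop_box: the cut-off box, screwed to the desk: a grey block 120 x 120 x 60 high with the black mushroom head on top. Origin at the centre of its underside, z up. The head's axis is the vertical line through this origin. At rest the head's side tab points along the box's -x axis
- stop_top (a point): the top centre of the mushroom head, on its axis: 113 above the desk when the head is up, 101 when latched. The head is a black dome 68 in diameter and 25 thick (rim 13 thick, sloping up to a flattish centre); when up there is a gap of 28 between its underside and the box, when latched 16
- stop_tab (a point): a point within the head's one side tab, on the tab's centre line, 52 from the head's axis and half-way up the tab's thickness (94.5 above the desk when up, about 82.5 when latched). The tab sticks out horizontally from the rim to 68 from the axis; it is 14 wide and 13 thick, its underside level with the head's underside, its upper side 12 below the dome's top; the point turns and sinks with the head
- stop_press (a joint): how far the head is pressed in, m: 0 up, latches by itself once pressed beyond 0.012 and then rests at about 0.012; bottom stop at 0.015. Spring 400 N/m, about 6 N to latch it and to reach the bottom stop. It latches only with the tab in its rest direction. Below 0 means that it is being pulled up
- stop_head (a joint): twist of the head, rad, growing clockwise seen from above: 0 at rest, stop at 0.9. A latched head is freed when twisted by between 0.35 and 0.65 and jumps up; a spring (0.05 N m at 0, 0.14 N m at 0.9) turns it back to 0 when let go
- head_pos: the half of the head (rim and tab) on the box's +y side of the tab's centre line, moving with the head; origin on the head's axis at its underside. Touching both halves at once is what counts as gripping
- head_neg: the other half of the head (rim and tab), on the -y side; clockwise pushing is done on this half's tab face. Origin as for head_pos
- rearm_box: the re-arm box, screwed to the desk: a grey block 90 x 90 x 55 high with the push button on its top. Origin at the centre of its underside
- rearm_top (a point): the top centre of the re-arm push button, a black round plunger 32 in diameter in a dark steel ring of 48 diameter; 77 above the desk when out, 10 above its ring
- rearm (a joint): how far the re-arm button is pressed, m: 0 out, 0.006 fully in at 5 N; springs back
- mouse: bystander, to be left alone: a black computer mouse, 108 x 60 x 37; origin at the centre of its underside
- pen: bystander, to be left alone: a blue pen lying flat, 145 long, 10 thick; origin at the centre of its underside
- jack_plug: bystander, to be left alone: a black and steel jack plug lying flat, 75 long, 15 high; origin at the centre of its underside
- adapter: bystander, to be left alone: a small steel and brass coaxial adapter standing up, 20 diameter, 38 high; origin at the centre of its underside
- mug: bystander, to be left alone: a white mug, 76 diameter, 88 high; origin at the centre of its underside
- keyer: bystander, to be left alone: an orange paddle keyer, 75 x 70 x 54; origin at the centre of its underside
- tuner_box: bystander, to be left alone: a green metal box with two black knobs, 90 x 130 x 64; origin at the centre of its underside

How it is judged:
By the outcome, as a careful person would: the job done as asked, in the order asked, and still so for the second after the job is handed in, with the robot touching nothing.
It also fails if it takes over 51 s, if anything falls off the work surface, if the arm or the gripper's body presses on something with over 40 N, if the wrist force passes 120 N, or if a joint passes its speed limit or range.

## Working session

There is one attempt and no reset: what is moved stays moved. The work goes in short steps, Python scripts to look and compute and a tool call to move; the robot and the scene stay as the last step left them, time stands still between calls to the robot, and variables do not carry over. Pictures are saved under pics/ and viewed, about 8 in all and at most 12, crops included, and the job is handed in when it is done.

Besides the shell and the picture viewer there is one more tool, called after ">>>" by a JSON object that holds its "op" and its "data", one argument or row to a line. drive_tool: Moves the arm, as the interface text tells. Its arguments: {"type":"object","properties":{"rotation":{"type":"array"},"xyz":{"type":"array"},"claw":{"type":"array"},"squeeze":{"type":"number"}},"required":["rotation","xyz","claw"]}

```bash
mkdir -p pics; cat > h.py <<'E'
import numpy as np, cv2
from workcell import arm
def save(name,img,crop=None,scale=1):
    if crop: x0,y0,x1,y1=crop; img=img[y0:y1,x0:x1]
    img=cv2.resize(img,None,fx=scale,fy=scale,interpolation=cv2.INTER_CUBIC)
    cv2.imwrite('pics/'+name,img[:,:,::-1])
def cam(name):
    c=arm.get_calibration(name); K=np.array(c['camera_matrix'])
    if name=='wrist':
        s=arm.read_state(); T=np.eye(4); T[:3,:3]=s['eef_rot']; T[:3,3]=s['tcp_pos']; T=T@np.array(c['T_tool_cam'])
    else: T=np.array(c['world_from_camera'])
    return K,T,c
def at_z(name,px,z):
    K,T,c=cam(name); d=np.linalg.inv(K)@[px[0],px[1],1]; d=T[:3,:3]@[d[0],-d[1],-d[2]]
    o=T[:3,3]; return o+d*(z-o[2])/d[2]
E
python3 - <<'E'
from h import *
for n in('top','scene'):
    im=arm.snapshot(n); save(n+'0.png',im,scale=1.25); np.save(n,im)
    print(cam(n))
print(arm.read_state())
E
```

```text
(array([[381.57339395,   0.        , 324.10673776],
       [  0.        , 381.57339395, 204.9378346 ],
       [  0.        ,   0.        ,   1.        ]]), array([[ 0.00375739,  0.99619073, -0.08712012,  0.43836099],
       [-0.99960484,  0.00131467, -0.02807897, -0.02280531],
       [-0.02785747,  0.08719119,  0.99580202,  1.20619672],
       [ 0.        ,  0.        ,  0.        ,  1.        ]]), {'camera_matrix': array([[381.57339395,   0.        , 324.10673776],
       [  0.        , 381.57339395, 204.9378346 ],
       [  0.        ,   0.        ,   1.        ]]), 'world_from_camera': array([[ 0.00375739,  0.99619073, -0.08712012,  0.43836099],
       [-0.99960484,  0.00131467, -0.02807897, -0.02280531],
       [-0.02785747,  0.08719119,  0.99580202,  1.20619672],
       [ 0.        ,  0.        ,  0.        ,  1.        ]])})
(array([[453.74207084,   0.        , 318.53383694],
       [  0.        , 453.74207084, 200.28872531],
       [  0.        ,   0.        ,   1.        ]]), array([[-0.71111413, -0.53203976,  0.45961983,  1.03470318],
       [ 0.70306271, -0.54221919,  0.460
[... 665 characters left out ...]
.75331871e-04,
        8.90258062e+01, -7.67755634e+00]), 'qvel': array([ 0.03923136, -0.02176817, -0.0984313 ,  0.05349731, -0.08298605,
        0.02645319]), 'joint_torque': array([ 4.90560487e-03, -7.14387989e+01, -5.71790278e+01, -2.35764137e-04,
        7.21176373e-03,  6.11762033e-06]), 'tcp_pos': array([0.25047297, 0.51743863, 0.3033903 ]), 'eef_rot': array([[-5.43224672e-04, -9.00094862e-01,  4.35693635e-01],
       [-8.38691512e-04,  4.35693956e-01,  9.00094480e-01],
       [-9.99999501e-01,  1.23540975e-04, -9.91581628e-04]]), 'contact_force': array([-0.27422221, -0.18980945,  0.06128489]), 'torque': array([ 0.02713023, -0.06035162,  0.01485612]), 'finger_gap': 0.08566199046296169}
```

View pics/top0.png

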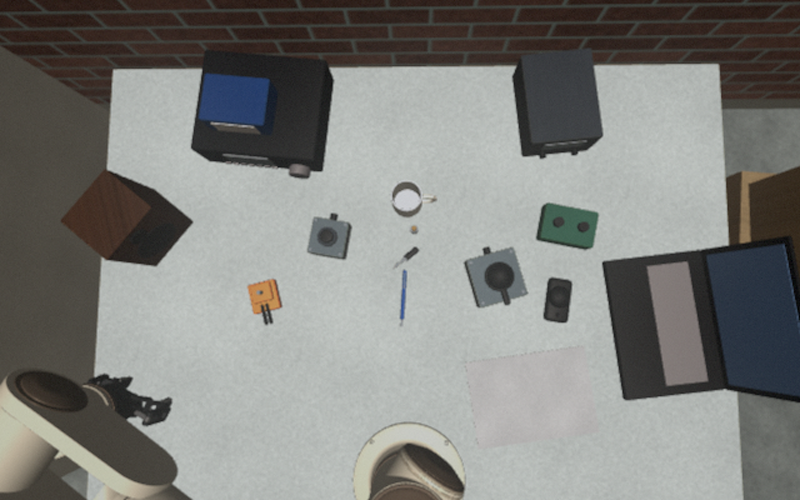

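View pics/scene0.png

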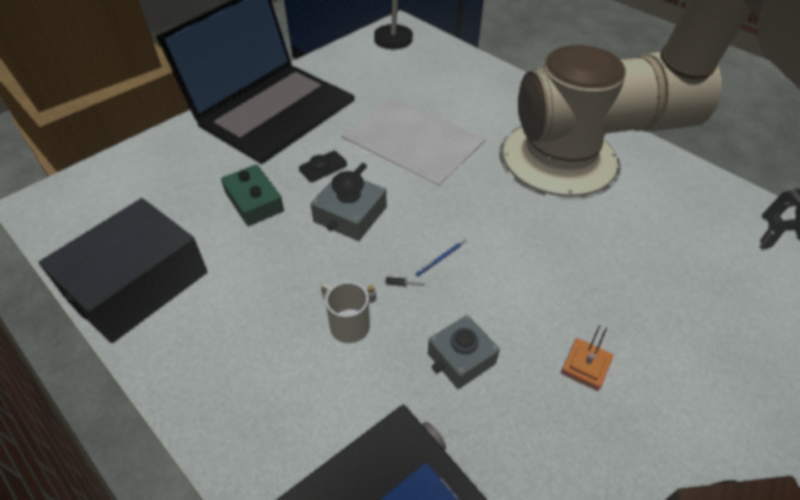

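The top view shows the stop head near (400,221) px with its tab pointing down and slightly right, and the re-arm button near (262,190) px. I'll enlarge both.

```bash
python3 - <<'E'
from h import *
im=np.load('top.npy')
a=im[190:255,360:440]; b=im[165:215,235:295]
a=cv2.resize(a,None,fx=6,fy=6,interpolation=cv2.INTER_CUBIC); b=cv2.resize(b,None,fx=5,fy=5,interpolation=cv2.INTER_CUBIC)
c=np.zeros((390,790,3),np.uint8); c[:,:480]=a; c[:250,485:785]=b
c=np.clip(c.astype(float)*1.5,0,255).astype(np.uint8)
save('crop1.png',c)
for n,p,z in [('head',(400,221),.113),('tabtip',(405,241),.0945),('rearm',(262,190),.077)]: print(n,at_z('top',p,z))
E
```

```text
head [ 0.48832458 -0.20858474  0.113     ]
tabtip [ 0.43150067 -0.22529941  0.0945    ]
rearm [0.58182602 0.19532977 0.077     ]
```

View pics/crop1.png

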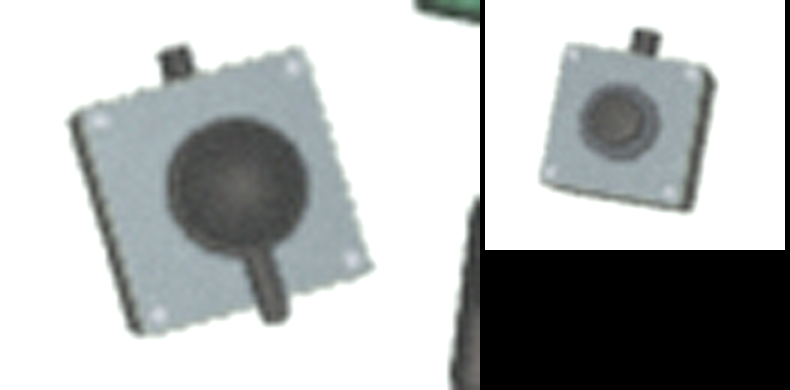

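```bash
python3 - <<'E'
from h import *
f=lambda x,y:(x/6+360-.4,y/6+190-.4)
g=lambda x,y:((x-485)/5+235-.4,y/5+165-.4)
P=np.array([at_z('top',f(*p),.06) for p in [(100,120),(292,66),(350,258),(158,315)]])
print('boxc',P.mean(0)); t=(P[3]-P[0]+P[2]-P[1])/2; print('screw-dir',np.degrees(np.arctan2(t[1],t[0])),np.linalg.norm(t))
h=at_z('top',f(238,186),.094); tip=at_z('top',f(276,320),.0945); print('head',h,'tip',tip,tip-h,np.linalg.norm(tip-h))
Q=np.array([at_z('top',g(*p),.055) for p in [(573,54),(692,74),(670,191),(550,172)]]); print('rearm box',Q.mean(0)); print('btn',at_z('top',g(615,117),.077),at_z('top',g(619,122),.067))
E
```

```text
boxc [ 0.49024467 -0.20889728  0.06      ]
screw-dir -164.0589989814848 0.10020056808066816
head [ 0.49034814 -0.20971306  0.094     ] tip [ 0.42595719 -0.22693877  0.0945    ] [-0.06439095 -0.0172257   0.0005    ] 0.06665710301359776
rearm box [0.5873367  0.20012044 0.055     ]
btn [0.58786348 0.1996559  0.077     ] [0.58614117 0.19913931 0.067     ]
```

>>> {"op": "drive_tool", "data": {
  "rotation": [
    [0,0,3.5],
    [0,0,3.5],
    [0,0,3.5],
    [0,0,3.5],
    [0,0,3.5],
    [0,0,3.5],
    [0,0,3.5],
    [0,0,3.5],
    [0,0,3.5],
    [0,0,3.5],
    [0,0,3.5],
    [0,0,3.5]
  ],
  "xyz": [
    [0.019,-0.058,0],
    [0.019,-0.058,0],
    [0.019,-0.058,0],
    [0.019,-0.058,0],
    [0.019,-0.058,0],
    [0.019,-0.058,0],
    [0.019,-0.058,0],
    [0.019,-0.058,0],
    [0.019,-0.058,0],
    [0.019,-0.058,0],
    [0.019,-0.058,0],
    [0.019,-0.058,0]
  ],
  "claw": [1,1,1,1,1,1,1,1,1,1,1,1],
  "squeeze": 20
}}

```text
time: 1.6
tcp_pos: [0.4772, -0.1953, 0.3007]
eef_rot: [[0.002, -0.952, -0.307], [-0.003, -0.307, 0.952], [-1.0, -0.001, -0.004]]
contact_force: [0.3, 0.8, -0.0]
finger_gap: 0.0004
```

>>> {"op": "drive_tool", "data": {
  "rotation": [
    [0.2,-0.1,-2.3],
    [0,0,0]
  ],
  "xyz": [
    [0.013,-0.014,-0.04],
    [0,0,0]
  ],
  "claw": [1,1]
}}

```text
time: 1.85
tcp_pos: [0.4905, -0.2136, 0.2586]
eef_rot: [[0.002, -0.964, -0.264], [0.001, -0.264, 0.964], [-1.0, -0.002, 0.0]]
contact_force: [-0.2, 0.6, -0.3]
finger_gap: 0.0001
```

```bash
python3 - <<'E'
from h import *
s=arm.read_state(); print(s['tcp_pos'],s['eef_rot'],s['contact_force'],arm.get_calibration('wrist'))
save('wrist1.png',arm.snapshot('wrist'),scale=1.25)
K,T,_=cam('wrist')
def proj(p):
    q=np.linalg.inv(T)@[*p,1]; u=K@[q[0],-q[1],-q[2]]; return u[:2]/u[2]*1.25
print(proj((.490,-.209,.113)),proj((.490-.052*.963,-.209-.052*.268,.0945)))
E
```

```text
[ 0.4904788  -0.21356809  0.25856224] [[ 2.21889514e-03 -9.64442425e-01 -2.64283722e-01]
 [ 7.82088509e-04 -2.64282618e-01  9.64444963e-01]
 [-9.99997232e-01 -2.34669550e-03  1.67863919e-04]] [-0.19658661  0.59221618 -0.3061041 ] {'camera_matrix': array([[346.48255501,   0.        , 320.85855418],
       [  0.        , 346.48255501, 202.65215519],
       [  0.        ,   0.        ,   1.        ]]), 'T_tool_cam': array([[ 2.38926017e-04,  3.04783932e-01, -9.52421492e-01,
        -7.08361698e-02],
       [ 8.21260040e-04,  9.52421138e-01,  3.04784025e-01,
         7.70649372e-02],
       [ 9.99999634e-01, -8.55006545e-04, -2.27486758e-05,
        -7.91069949e-04],
       [ 0.00000000e+00,  0.00000000e+00,  0.00000000e+00,
         1.00000000e+00]])}
[411.37163955 265.4434042 ] [411.20861184 162.95849788]
```

View pics/wrist1.png

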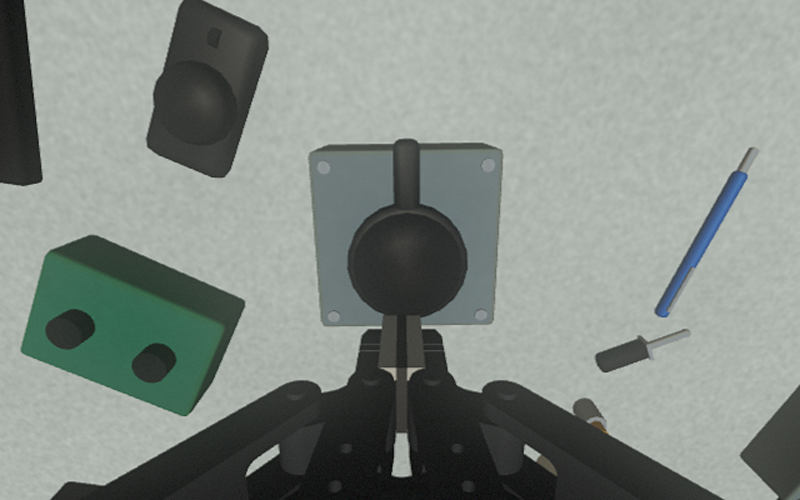

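The tab and head centre both sit at column ~407, against 411 predicted, so the fix is about 2 mm toward -y. The shut fingertips are ~15 mm thick. Next I go down over the centre.

>>> {"op": "drive_tool", "data": {
  "rotation": [
    [0,0,0],
    [0,0,0],
    [0,0,0],
    [0,0,0]
  ],
  "xyz": [
    [0,0.003,-0.05],
    [0,0,-0.014],
    [0,0,-0.004],
    [0,0,0]
  ],
  "claw": [1,1,1,1]
}}

```text
time: 2.4
tcp_pos: [0.4921, -0.2089, 0.1991]
eef_rot: [[0.012, -0.963, -0.27], [-0.006, -0.27, 0.963], [-1.0, -0.01, -0.009]]
contact_force: [0.3, -0.2, -0.2]
finger_gap: 0.0
```

>>> {"op": "drive_tool", "data": {
  "rotation": [
    [0.35,0.7,0],
    [0,0,0],
    [0,0,0],
    [0,0,0]
  ],
  "xyz": [
    [-0.002,-0.0015,-0.006],
    [0,0,-0.004],
    [0,0,-0.004],
    [0,0,-0.004]
  ],
  "claw": [1,1,1,1]
}}

```text
time: 2.9
tcp_pos: [0.4908, -0.2109, 0.1828]
eef_rot: [[0.003, -0.963, -0.27], [-0.001, -0.27, 0.963], [-1.0, -0.002, -0.002]]
contact_force: [-0.1, 0.5, 3.4]
finger_gap: 0.0002
```

>>> {"op": "drive_tool", "data": {
  "rotation": [
    [0,0,0],
    [0,0,0],
    [0,0,0]
  ],
  "xyz": [
    [0,0,-0.003],
    [0,0,-0.003],
    [0,0,-0.002]
  ],
  "claw": [1,1,1]
}}

```text
time: 3.28
tcp_pos: [0.4908, -0.2109, 0.1745]
eef_rot: [[0.003, -0.963, -0.27], [-0.001, -0.27, 0.963], [-1.0, -0.002, -0.002]]
contact_force: [-0.9, 0.3, 4.6]
finger_gap: 0.0
```

>>> {"op": "drive_tool", "data": {
  "rotation": [
    [0,0,0],
    [0,0,0]
  ],
  "xyz": [
    [0,0,-0.002],
    [0,0,-0.001]
  ],
  "claw": [1,1]
}}

```text
time: 3.52
tcp_pos: [0.4908, -0.2109, 0.1714]
eef_rot: [[0.003, -0.963, -0.27], [-0.001, -0.27, 0.963], [-1.0, -0.002, -0.002]]
contact_force: [-1.9, 0.9, 5.1]
finger_gap: 0.0
```

>>> {"op": "drive_tool", "data": {
  "rotation": [
    [0,0,0],
    [0,0,0]
  ],
  "xyz": [
    [0,0,-0.001],
    [0,0,-0.0005]
  ],
  "claw": [1,1]
}}

```text
time: 3.78
tcp_pos: [0.4908, -0.211, 0.1702]
eef_rot: [[0.003, -0.963, -0.27], [-0.002, -0.27, 0.963], [-1.0, -0.003, -0.002]]
contact_force: [-3.0, 1.7, 9.4]
finger_gap: 0.0002
```

>>> {"op": "drive_tool", "data": {
  "rotation": [
    [0,0,0],
    [0,0,0],
    [0,0,0],
    [0,0,0],
    [0,0,0]
  ],
  "xyz": [
    [0,0,0.008],
    [0,0,0.03],
    [0,0,0.03],
    [-0.046,-0.038,0],
    [0,0,0]
  ],
  "claw": [1,1,1,1,1]
}}

```text
time: 4.4
tcp_pos: [0.4437, -0.2496, 0.2405]
eef_rot: [[0.003, -0.962, -0.271], [-0.002, -0.271, 0.962], [-1.0, -0.002, -0.003]]
contact_force: [0.4, 0.5, -0.0]
finger_gap: -0.0001
```

```bash
python3 - <<'E'
from h import *
s=arm.read_state(); print(s['tcp_pos'],s['eef_rot'][:,0],s['contact_force'])
w=arm.snapshot('wrist'); sc=arm.snapshot('scene')
K,T,_=cam('wrist')
def proj(p):
    q=np.linalg.inv(T)@[*p,1]; u=K@[q[0],-q[1],-q[2]]; return u[:2]/u[2]*1.25
for z in(.0825,.0945): print(proj((.490-.068*.963,-.2105-.068*.268,z)),proj((.490-.052*.963,-.2105-.052*.268,z)))
save('wrist2.png',w,scale=1.25)
a=cv2.resize(np.load('scene.npy')[120:200,240:320],(400,400),interpolation=cv2.INTER_CUBIC);b=cv2.resize(sc[120:200,240:320],(400,400),interpolation=cv2.INTER_CUBIC)
save('cmp1.png',np.clip(np.hstack([a,b])*1.6,0,255).astype(np.uint8))
E
```

```text
[ 0.44373183 -0.2496055   0.2404787 ] [ 0.00257249 -0.00188254 -0.99999492] [ 0.37854136  0.48575084 -0.03395476]
[447.99683123 233.37068006] [446.87490457 261.06145021]
[450.31829359 239.45668027] [449.09108527 268.39120697]
```

View pics/wrist2.png

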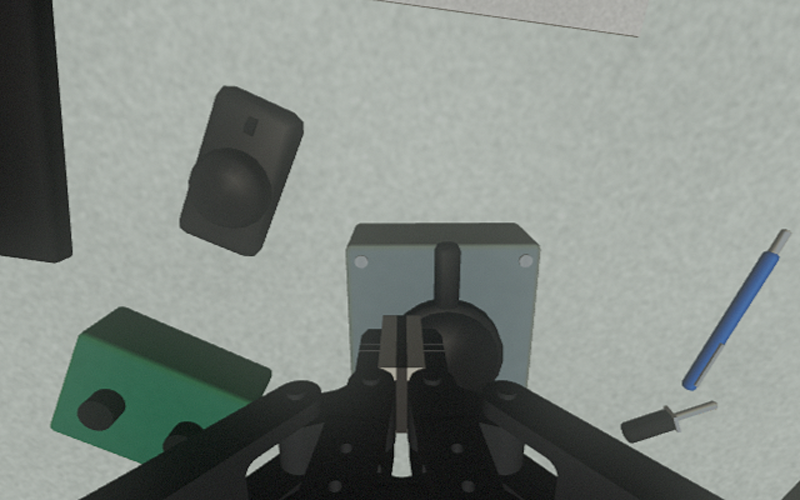

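View pics/cmp1.png

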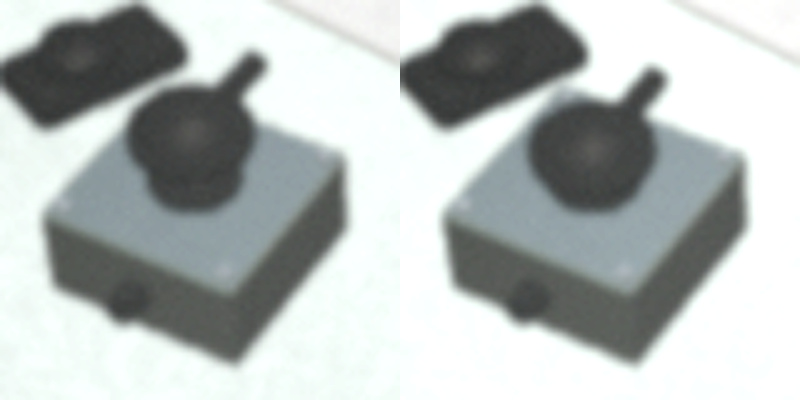

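The scene comparison shows the head clearly lower, so it is latched. The tab centre is at column 447, as predicted. Next I go down beside the tab.

>>> {"op": "drive_tool", "data": {
  "rotation": [
    [0,0,0],
    [0,0,0],
    [0,0,0],
    [0,0,0]
  ],
  "xyz": [
    [0.005,-0.003,-0.02],
    [0,0,-0.04],
    [0,0,-0.025],
    [0,0,-0.002]
  ],
  "claw": [1,1,1,1]
}}

```text
time: 5.0
tcp_pos: [0.4531, -0.2489, 0.1512]
eef_rot: [[0.004, -0.961, -0.276], [-0.001, -0.276, 0.961], [-1.0, -0.004, -0.002]]
contact_force: [-0.2, -0.3, 0.6]
finger_gap: -0.0001
```

>>> {"op": "drive_tool", "data": {
  "rotation": [
    [0,0,0],
    [0,0,0],
    [0,0,0]
  ],
  "xyz": [
    [-0.006,-0.002,0],
    [0,0,0],
    [-0.0015,0.0055,0]
  ],
  "claw": [1,1,1]
}}

```text
time: 5.38
tcp_pos: [0.4463, -0.2455, 0.1536]
eef_rot: [[0.006, -0.961, -0.277], [-0.003, -0.277, 0.961], [-1.0, -0.005, -0.004]]
contact_force: [-0.3, 0.5, -0.5]
finger_gap: -0.0
```

>>> {"op": "drive_tool", "data": {
  "rotation": [
    [0.2,0.3,0],
    [0,0,0],
    [0,0,0]
  ],
  "xyz": [
    [-0.001,0.004,-0.003],
    [-0.001,0.003,0],
    [-0.0005,0.002,0]
  ],
  "claw": [1,1,1]
}}

```text
time: 5.75
tcp_pos: [0.4439, -0.2359, 0.1516]
eef_rot: [[0.002, -0.961, -0.277], [-0.001, -0.277, 0.961], [-1.0, -0.002, -0.001]]
contact_force: [-0.6, -1.1, 1.4]
finger_gap: 0.0001
```

```bash
python3 - <<'E'
import numpy as np
u=np.array([-.963,-.268]);n=np.array([-.268,.963])
p=[]
for d in range(0,61,6):
    a=np.radians(-d);R=np.array([[np.cos(a),-np.sin(a)],[np.sin(a),np.cos(a)]])
    p.append(np.array([.490,-.2105])+R@(u*.0515-n*.0145))
print(np.round(np.c_[range(0,61,6),p],4)); print(np.round(np.diff(p,axis=0),4))
E
```

```text
[[ 0.      0.4443 -0.2383]
 [ 6.      0.4416 -0.2333]
 [12.      0.4395 -0.2282]
 [18.      0.4379 -0.2228]
 [24.      0.4369 -0.2173]
 [30.      0.4365 -0.2117]
 [36.      0.4367 -0.2061]
 [42.      0.4375 -0.2005]
 [48.      0.4388 -0.1951]
 [54.      0.4407 -0.1898]
 [60.      0.4431 -0.1848]]
[[-0.0027  0.0049]
 [-0.0021  0.0052]
 [-0.0016  0.0054]
 [-0.001   0.0055]
 [-0.0004  0.0056]
 [ 0.0002  0.0056]
 [ 0.0008  0.0055]
 [ 0.0013  0.0054]
 [ 0.0019  0.0053]
 [ 0.0024  0.005 ]]
```

>>> {"op": "drive_tool", "data": {
  "rotation": [
    [0,0,-6],
    [0,0,-6],
    [0,0,-6],
    [0,0,-6]
  ],
  "xyz": [
    [-0.0025,0.005,0],
    [-0.002,0.0052,0],
    [-0.0013,0.0054,0],
    [-0.0008,0.0055,0]
  ],
  "claw": [1,1,1,1]
}}

```text
time: 6.25
tcp_pos: [0.437, -0.2145, 0.1519]
eef_rot: [[0.002, -0.989, 0.15], [-0.002, 0.15, 0.989], [-1.0, -0.002, -0.002]]
contact_force: [-1.2, -2.1, 2.2]
finger_gap: 0.0002
```

>>> {"op": "drive_tool", "data": {
  "rotation": [
    [0,0,-6],
    [0,0,-6],
    [0,0,-4]
  ],
  "xyz": [
    [-0.0003,0.0056,0],
    [0.0003,0.0055,0],
    [0.0006,0.004,0]
  ],
  "claw": [1,1,1]
}}

```text
time: 6.62
tcp_pos: [0.4376, -0.1991, 0.1523]
eef_rot: [[0.002, -0.905, 0.426], [-0.004, 0.426, 0.904], [-1.0, -0.003, -0.003]]
contact_force: [-0.2, -3.2, 1.6]
finger_gap: -0.0001
```

```bash
python3 - <<'E'
from h import *
s=arm.read_state(); print(s['tcp_pos'],s['contact_force'],s['torque'])
save('wrist3.png',arm.snapshot('wrist'),scale=1.25)
E
```

```text
[ 0.43759418 -0.19910136  0.15228993] [-0.22028366 -3.23838664  1.55415879] [-0.50955419  0.03238142 -0.0220695 ]
```

View pics/wrist3.png

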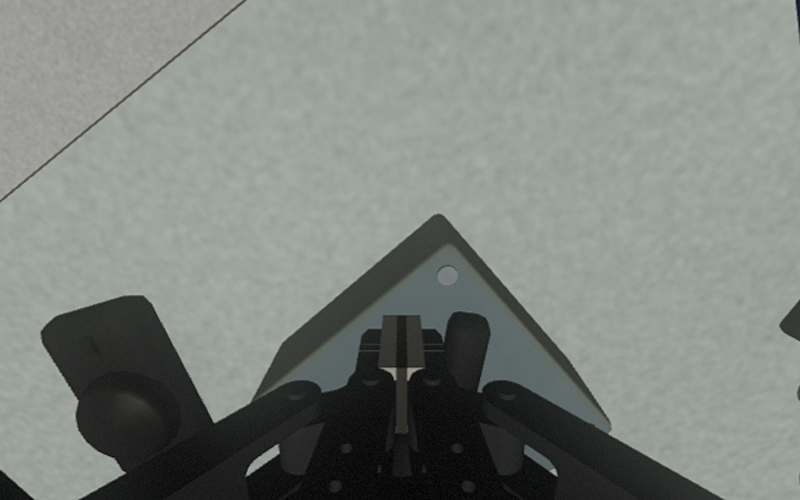

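>>> {"op": "drive_tool", "data": {
  "rotation": [
    [0,0,6],
    [0,0,6],
    [0,0,6],
    [0,0,6],
    [0,0,6],
    [0,0,6],
    [0,0,4],
    [0,0,0],
    [0,0,0]
  ],
  "xyz": [
    [-0.0008,-0.0055,0],
    [-0.0002,-0.0056,0],
    [0.0004,-0.0056,0],
    [0.001,-0.0055,0],
    [0.0016,-0.0054,0],
    [0.0021,-0.0052,0],
    [0.0025,-0.0049,0],
    [0.001,-0.005,0],
    [0.002,-0.008,0]
  ],
  "claw": [1,1,1,1,1,1,1,1,1]
}}

```text
time: 7.8
tcp_pos: [0.4474, -0.2512, 0.1526]
eef_rot: [[0.005, -0.959, -0.282], [-0.002, -0.282, 0.959], [-1.0, -0.004, -0.003]]
contact_force: [-0.6, -0.3, -0.4]
finger_gap: -0.0002
```

>>> {"op": "drive_tool", "data": {
  "rotation": [
    [0,0,0],
    [0,0,0],
    [0,0,0],
    [0,0,0]
  ],
  "xyz": [
    [-0.001,-0.004,0.02],
    [-0.002,-0.002,0.05],
    [0,0,0.05],
    [0,0,0]
  ],
  "claw": [1,1,1,1]
}}

```text
time: 8.3
tcp_pos: [0.4437, -0.2583, 0.2752]
eef_rot: [[0.003, -0.961, -0.278], [-0.0, -0.278, 0.961], [-1.0, -0.002, -0.001]]
contact_force: [-0.2, -0.1, -0.9]
finger_gap: 0.0004
```

```bash
python3 - <<'E'
from h import *
print(arm.read_state()['tcp_pos'])
sc=arm.snapshot('scene')
a=cv2.resize(np.load('scene.npy')[120:200,240:320],(400,400),interpolation=cv2.INTER_CUBIC);b=cv2.resize(sc[120:200,240:320],(400,400),interpolation=cv2.INTER_CUBIC)
save('cmp2.png',np.clip(np.hstack([a,b])*1.6,0,255).astype(np.uint8))
E
```

```text
[ 0.44369454 -0.25827971  0.27522126]
```

View pics/cmp2.png

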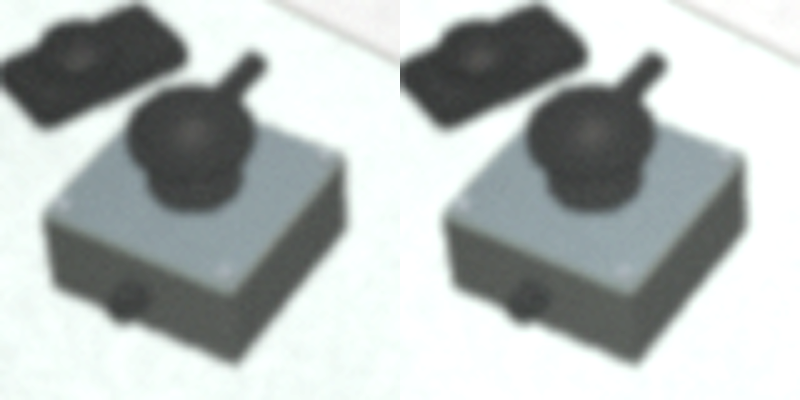

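The head is up again and the tab is back at rest, matching the start picture. Next is the re-arm button.

>>> {"op": "drive_tool", "data": {
  "rotation": [
    [0,0,0],
    [0,0,0],
    [0,0,0],
    [0,0,0],
    [0,0,0],
    [0,0,0],
    [0,0,0],
    [0,0,0],
    [0,0,0],
    [0,0,0]
  ],
  "xyz": [
    [0.016,0.051,0],
    [0.016,0.051,0],
    [0.016,0.051,0],
    [0.016,0.051,0],
    [0.016,0.051,0],
    [0.016,0.051,0],
    [0.016,0.051,0],
    [0.016,0.051,0],
    [0.015,0.05,0],
    [0,0,0]
  ],
  "claw": [1,1,1,1,1,1,1,1,1,1]
}}

```text
time: 9.6
tcp_pos: [0.586, 0.2143, 0.2584]
eef_rot: [[-0.017, -0.963, -0.268], [0.003, -0.268, 0.963], [-1.0, 0.016, 0.008]]
contact_force: [0.7, -0.9, -0.4]
finger_gap: 0.0001
```

>>> {"op": "drive_tool", "data": {
  "rotation": [
    [-0.2,-1,0],
    [0,0,0],
    [0,0,0]
  ],
  "xyz": [
    [0.001,-0.015,-0.03],
    [0,0,-0.03],
    [0,0,0]
  ],
  "claw": [1,1,1]
}}

```text
time: 9.98
tcp_pos: [0.586, 0.1979, 0.1934]
eef_rot: [[-0.004, -0.964, -0.268], [-0.002, -0.268, 0.964], [-1.0, 0.005, -0.0]]
contact_force: [0.5, -0.7, 0.1]
finger_gap: 0.0001
```

```bash
python3 - <<'E'
from h import *
s=arm.read_state(); print(s['tcp_pos'],s['eef_rot'][:,0])
K,T,_=cam('wrist')
def proj(p):
    q=np.linalg.inv(T)@[*p,1]; u=K@[q[0],-q[1],-q[2]]; return u[:2]/u[2]*1.25
print(proj((.587,.1995,.077)))
save('wrist4.png',arm.snapshot('wrist'),scale=1.25)
E
```

```text
[0.58598776 0.19793071 0.19337168] [-0.00440694 -0.00167468 -0.99998889]
[405.49795369 292.26465067]
```

View pics/wrist4.png

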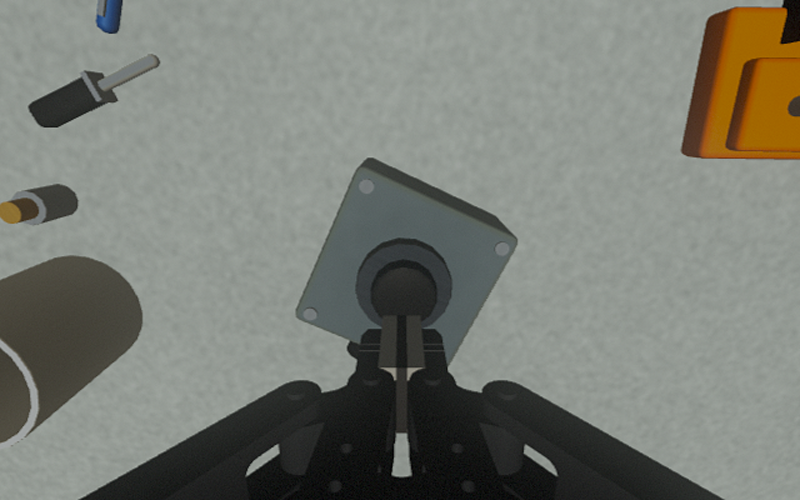

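The plunger is centred at about (404,292) px, as predicted. Next I press it down.

>>> {"op": "drive_tool", "data": {
  "rotation": [
    [0,-0.3,0],
    [0,0,0],
    [0,0,0],
    [0,0,0],
    [0,0,0]
  ],
  "xyz": [
    [0.001,0.001,-0.02],
    [0,0,-0.012],
    [0,0,-0.006],
    [0,0,-0.003],
    [0,0,-0.002]
  ],
  "claw": [1,1,1,1,1]
}}

```text
time: 10.65
tcp_pos: [0.5892, 0.1984, 0.1555]
eef_rot: [[0.008, -0.964, -0.266], [-0.0, -0.266, 0.964], [-1.0, -0.008, -0.002]]
contact_force: [-0.2, 0.8, -0.0]
finger_gap: -0.0001
```

>>> {"op": "drive_tool", "data": {
  "rotation": [
    [0,0.4,0],
    [0,0,0],
    [0,0,0],
    [0,0,0]
  ],
  "xyz": [
    [-0.002,0.001,-0.004],
    [0,0,-0.003],
    [0,0,-0.003],
    [0,0,-0.001]
  ],
  "claw": [1,1,1,1]
}}

```text
time: 11.15
tcp_pos: [0.5872, 0.1996, 0.1448]
eef_rot: [[0.002, -0.964, -0.266], [-0.0, -0.266, 0.964], [-1.0, -0.002, -0.001]]
contact_force: [-1.3, -0.9, 4.6]
finger_gap: -0.0002
```

>>> {"op": "drive_tool", "data": {
  "rotation": [
    [0,0,0],
    [0,0,0],
    [0,0,0]
  ],
  "xyz": [
    [0,0,-0.001],
    [0,0,-0.001],
    [0,0,-0.0005]
  ],
  "claw": [1,1,1]
}}

```text
time: 11.52
tcp_pos: [0.5872, 0.1996, 0.1436]
eef_rot: [[0.003, -0.964, -0.267], [-0.0, -0.267, 0.964], [-1.0, -0.002, -0.001]]
contact_force: [-5.8, -0.9, 9.7]
finger_gap: 0.0005
```

>>> {"op": "drive_tool", "data": {
  "rotation": [
    [0,0,0],
    [0,0,0],
    [0,0,0],
    [0,0,0],
    [0,0,0]
  ],
  "xyz": [
    [0,0,0.006],
    [0,0,0.03],
    [0,0,0.05],
    [0,0,0.04],
    [0,0,0]
  ],
  "claw": [1,1,1,1,1]
}}

```text
time: 12.15
tcp_pos: [0.5867, 0.1995, 0.2731]
eef_rot: [[0.002, -0.964, -0.266], [-0.0, -0.266, 0.964], [-1.0, -0.002, -0.001]]
contact_force: [-0.1, -0.6, 0.6]
finger_gap: -0.0001
```

```bash
python3 - <<'E'
from h import *
print(arm.read_state()['tcp_pos'],arm.read_state()['contact_force'])
save('scene9.png',arm.snapshot('scene'),scale=1.25)
E
```

```text
[0.58672225 0.19949857 0.27312495] [-0.1105787  -0.56554123  0.58574751]
```

View pics/scene9.png

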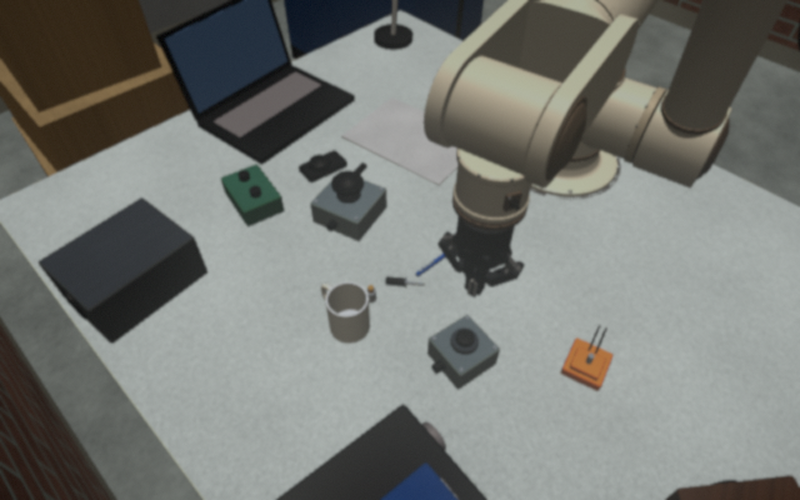

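Head up, tab at rest, button out, and everything else is where it was. The arm is clear, so I'm handing in.

```bash
python3 -c "
from workcell import arm
print(arm.sign_off())"
```

```text
the job is handed in; nothing more can be done
None
```

The cut-off test is done in the order asked, and I handed the job in at about 12 s on the robot's clock.

- **Latching:** I pressed the head down at its centre with the shut fingertips until it met the bottom stop, at 9.4 N. After I let go, a before-and-after picture showed it staying down.
- **Release:** I pushed the tab clockwise to about 0.75 rad, estimated from the fingertip path, and backed off along the same arc. The next picture showed the head up and the tab back at rest, matching the start.
- **Re-arm button:** I pressed it to its stop, at 9.7 N, and let go. It showed as out again afterwards.

In the last scene picture the arm was clear of everything and the bystanders looked unmoved; the arm hid part of the pen. No check failed. The only disagreement was a 2–5 mm offset between the cameras, which I corrected or allowed for. Sign-off reports no verdict.

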